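# Hang the clawed supply tray on the slotted upright

## Robot

A 7-joint arm with a two-finger parallel gripper is mounted at the origin on the work surface. World frame = base frame: x ahead of the robot, y to its left, z up, the work surface at z = 0. Lengths are in m, angles in rad, forces in N, time in s.
With the tool pointing down it reaches from about 0.4 to 0.85 m from the base axis. Payload 10.4 kg.
Tool frame: the origin (TCP) lies at the very end of the fingers, on their centre line; the grasp point (between the pads) lies r.grasp_offset behind it (r.grasp_offset is the distance from the TCP to the grasp point, in m); z points along the fingers, y is the direction in which the jaws open and shut (so a half turn about z gives the same grasp; the last joint's range is limited). The gripper opens to 87 mm and grips with 3 to 60 N. Pads are 19 mm wide; open, the fingers measure 117 mm over their backs; the gripper's body (75 mm by 190 mm) begins 51 mm behind the grasp point.
Start: joints at [1.236, 0.332, -0.065, 1.46, 0.022, 1.35, -0.088], TCP at [0.192, -0.595, 0.223] pointing down, gripper open.
Joint ranges: [-2.6, 2.6], [-0.5, 2.12], [-1.47, 1.34], [0.16, 2.42], [-1.27, 4.41], [0.06, 2.06], [-2.6, 2.6]. Speed limits (rad/s): [2.22, 2.22, 2.79, 2.79, 3.14, 3.14, 3.14].

## Interface

Orientations are given as a unit quaternion [x, y, z, w].
In Python, from bench import read_state, cams, job, r gives the robot as it stands. The module is installed in compiled form; this text tells all that it offers.
- The arm moves only by the tool arm_command, never from a script. Its argument "increments" is a list of rows, each an object of numbers: "gripper": the opening in per cent of the stroke, from 0 (shut) to 100 (fully open); "dx", "dy", "dz": the shift along the tool's x, y, z in m; "spin": the turn about the tool's z in degrees. In form: [{"gripper": .., "dx": .., "dy": .., "dz": .., "spin": ..}, ...]. A call has exactly 8 rows; each row shifts and turns the commanded pose from where the row before left it, along the tool's axes as they then stand; what a row does not reach is not made up. A row lasts 1/8 s, in which the tool goes at most 62.5 mm and 10.7 degrees, less where a joint would pass 70% of its speed; a pose out of reach is approached as far as the arm can. A call with a gripper value outside its range is refused whole. The fingers move at their own pace and stop on an object; "grip_force" is the grip in N (left out, the last holds). Time passes only in rows, so rows that do not move let the fingers close, or fill a call up. It gives the time, the measured TCP pose, the force and the opening at its end, in the units of the state.
- read_state(): the state, without advancing time (a new reading comes with each control period).
- cams.camera(name): name is "scene" or "top" or "wrist"; returns the picture (420x560x3 uint8, red, green, blue); there is no depth.
- cams.camera_info(name): a dict with "K" (3x3 intrinsics, pixels), "rvec" (rotation vector, rad) and "tvec" (3), from world to camera coordinates, as OpenCV has them. Camera axes: x right, y down, z forward; pixel columns grow to the right and rows downward; lengths in m; the calibration is good to about 2 mm. The wrist camera is an equidistant fisheye: a pixel r from the principal point sees the ray r / f radians off the axis. A picture is of the moment at which its call begins: read the wrist's pose just before it. camera_info takes no time and is no camera call; for the wrist camera it gives the pose at the moment of the call.
- job.close_job(): hands the job in, once; it reports no verdict.
The state is a dict: "time": time; "joint_positions": joint angles; "joint_vel": joint speeds; "joint_torque": joint torques, N m; "ee_pos": TCP position; "eef_rot": TCP orientation; "ft_force": force on the tool from outside, world axes, zero at the start; "torque": the same for the moment, N m; "width": finger opening in m.
Only numpy, scipy, OpenCV 4.12 (cv2) and the standard library are available. Lean on these libraries where they do the work, as an engineer would, in place of code of your own. Each camera call takes 0.05 s, during which the arm holds its last target.

## Task

Take the divided supply tray that has the two claws on its back, hook both claws into the slots of the upright, and press it down, firmly but without forcing it, until it is fully home and its stud has snapped in under the two sprung rollers. Let go and leave the plain tray and the other things on the counter where they are.

Things in the scene. Friction and masses are not known exactly. Their poses are not given: they have to be found in the camera images.
- holder: Sizes in mm. Clawed tray, white, two bays, 0.22 kg, standing on the counter. Origin: bottom, mid-width, in the plane that comes to lie on the upright's face; x back, the way its claws point, y along its width, z up. Floor 104 wide, x -112 to -16; front lip 20 high, back panel 45 high. Metal spine x -22 to -16, 26 wide, with a flat push pad on top (x -34 to -16, 26 wide, top at z 124).
- divider (a point): Grip point of the clawed tray, 55 before and 85 above its origin, in the plate between its bays: 10 thick in y, x -100 to -22 and z 4 to 106 from the tray's origin. Axes as the tray's.
- claw (a point): Upper claw of the clawed tray: middle of the neck's underside, at the tray's x 0, y 0, z 108. Steel, 5 wide: neck 7 high, then a lip at x 5.5 to 10.5 that hangs 15 below the neck. The lower claw is the same, 62 below. Blocks at their roots end at x 0 and stop on the upright's face. A round steel stud, 13 across, points back to x -3 at tray z 22.
- stand: Fixed upright: grey foot plate 130 x 130 x 12, dark post 220 high, aluminium slotted strip 50 wide, 4 thick, before it. Origin on the counter under the middle of the strip's face; x points into the face (the way claws go in), y along its width, z up. Slots: two, 10 wide, 52 high, in line at y 0; bottoms 46 and 108, strip top 168 above seat (strip at its mark); 13 free behind.
- seat (a point): Point in the upright's face plane, y 0, 60 above the counter: where the clawed tray's origin lies when locked, if the strip stands at its mark; axes parallel to stand and the seated tray. The strip is clamped up to 12 above or below the mark, unmeasured: feel for the true stop. Claws go in with the tray 16 to 44 above its locked height; 30 above this point suits every strip.
- catch_l (a joint): Sprung white roller before the strip, 8 across, 25 above the locked tray's origin, +y side of the middle. Value (m): how far it is pushed aside: 0 free, about 0.002 as the stud passes, about 0.001 with the stud locked under it. Spring 9 N/mm. Going down, the stud meets both rollers 10 above home, needs a push of 6 to 12 N to pass, then drops to a hard stop. Over 20 N at the stop overloads it.
- catch_r (a joint): Sprung white roller before the strip, 8 across, 25 above the locked tray's origin, -y side of the middle. Value (m): how far it is pushed aside: 0 free, about 0.002 as the stud passes, about 0.001 with the stud locked under it. Spring 9 N/mm.
- plain_tray: Leave alone. White two-bay tray like the clawed one but with no spine, claws or stud. Same origin and axes: floor x -112 to -16, 104 wide, divider 106 high.
- tissues: Leave alone. Pale blue tissue box, 100 x 220 x 80 high. Origin under its centre.
- sanitizer: Leave alone. Clear pump bottle, 60 across, 175 high. Origin under its centre.
- jar: Leave alone. Amber jar with white cap, 68 across, 75 high. Origin under its centre.
- tin: Leave alone. Flat round metal tin, 60 across, 30 high. Origin under its centre.
- tape: Leave alone. Roll of paper tape lying flat, 56 across, 25 high. Origin under its centre.
- pencup: Leave alone. Dark pen cup with pens, 76 across, 155 high. Origin under its centre.
Not all that is in view belongs to the job. What is shaped like the holder but yellow is not meant. What is shaped like the stand but pink is not meant.

How it is judged:
On the way:
1. the clawed tray is at the upright with both claws through the slots, not yet pressed home (x of holder in the frame of seat between -0.004 and 0.003 m and y of holder in the frame of seat between -0.006 and 0.006 m and z of holder in the frame of seat between -0.006 and 0.058 m and value of joint each of catch_l, catch_r below 0.0004 m), for 0.05 s.
At the end, for the whole second after the job is handed in: The clawed tray hangs level (3 deg) on the upright, within 4 mm of its face, 6 mm of its middle and 15 mm of the marked height, stud held below both rollers, each spread over 0.4 mm; tray still and released; the other things within 30 mm of their start (x of holder in the frame of seat between -0.004 and 0.003 m and y of holder in the frame of seat between -0.006 and 0.006 m and z of holder in the frame of seat between -0.015 and 0.015 m and angle between holder's own z axis and vertical below 0.06 rad and angle between the x axis of holder and the x axis of stand, either way round below 0.1 rad and value of joint each of catch_l, catch_r above 0.0004 m and linear speed of holder below 0.01 m/s and contact force between holder and the fingers below 0.1 N); the robot touches nothing.
It fails at once if the tray's contacts with the upright (stop, face, claws and rollers) add up to more than 85 N: forced (contact force between holder and stand above 85 N).
It fails at once if another thing on the counter is shifted by more than 30 mm (distance of any of plain_tray, tissues, sanitizer, jar, tin, tape, pencup from where it was at the start of the episode above 0.03 m).
It also fails if it takes over 56 s, if anything falls off the work surface, if the arm or the gripper's body presses on something with over 40 N, if the wrist force passes 120 N, or if a joint passes its speed limit or range.

## Working session

There is one attempt and no reset: what is moved stays moved. The work goes in short steps, Python scripts to look and compute and a tool call to move; the robot and the scene stay as the last step left them, time stands still between calls to the robot, and variables do not carry over. Pictures are saved under pics/ and viewed, and the job is handed in when it is done.

Besides the shell and the picture viewer there is one more tool, called as a command line: name --argument value ..., lists and objects as JSON in quotes. arm_command: Moves the arm, as the interface text tells. Its arguments: {"type":"object","properties":{"increments":{"type":"array","items":{"type":"object","properties":{"gripper":{"type":"number"},"dx":{"type":"number"},"dy":{"type":"number"},"dz":{"type":"number"},"spin":{"type":"number"}}}},"grip_force":{"type":"number"}},"required":["increments"]}

```bash
mkdir -p pics; ls; python3 - <<'E'
from bench import read_state,cams,r
import cv2
s=read_state();print(s, r.grasp_offset)
for n in["scene","top","wrist"]:
    i=cams.camera_info(n);print(n,i)
    cv2.imwrite(f"pics/{n}0.png",cams.camera(n)[:,:,::-1])
E
```

```text
pics
{'time': 0.0, 'joint_positions': array([ 1.23635953,  0.33290269, -0.06472593,  1.46095492,  0.02160608,
        1.34990485, -0.08850365]), 'joint_vel': array([ 0.00027163, -0.00025345,  0.00104231,  0.00128561, -0.00082258,
       -0.00021037,  0.00038586]), 'joint_torque': array([ 4.95295772e-04, -6.23249388e+01,  2.48217839e-02, -3.89907861e+01,
       -6.13019359e-02,  3.94631142e-02,  1.14911159e-04]), 'ee_pos': array([ 0.19163908, -0.59447647,  0.22172827]), 'eef_rot': array([ 9.87865688e-01,  1.55308855e-01, -1.46926096e-04, -7.22115061e-04]), 'ft_force': array([ 0.31154514, -0.05483552,  0.67177469]), 'torque': array([-0.00353406,  0.0143069 , -0.03927689]), 'width': 0.08686136370692482} 0.0187
scene {'K': array([[509.63727063,   0.        , 278.83286519],
       [  0.        , 509.63727063, 208.10604747],
       [  0.        ,   0.        ,   1.        ]]), 'rvec': array([ 2.15410212,  1.04725345, -0.44821097]), 'tvec': array([-0.37953077, -0.20529974,  1.65650715])}
top {'K': array([[527.51872976,   0.        , 287.08322992],
       [  0.        , 527.51872976, 214.01698639],
       [  0.        ,   0.        ,   1.        ]]), 'rvec': array([ 2.16063126, -2.10477804,  0.19016433]), 'tvec': array([0.03036274, 0.55994945, 1.6776235 ])}
wrist {'K': array([[325.1922621 ,   0.        , 278.96015923],
       [  0.        , 325.1922621 , 213.44384599],
       [  0.        ,   0.        ,   1.        ]]), 'rvec': array([-2.33759157,  1.70091579,  0.25550024]), 'tvec': array([-0.62412869, -0.03600281,  0.39039077])}
```

View pics/scene0.png

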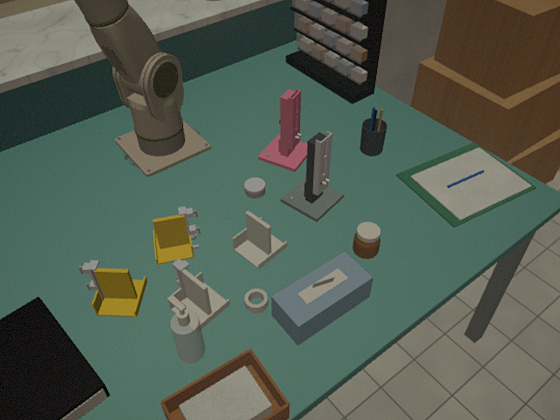

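View pics/top0.png

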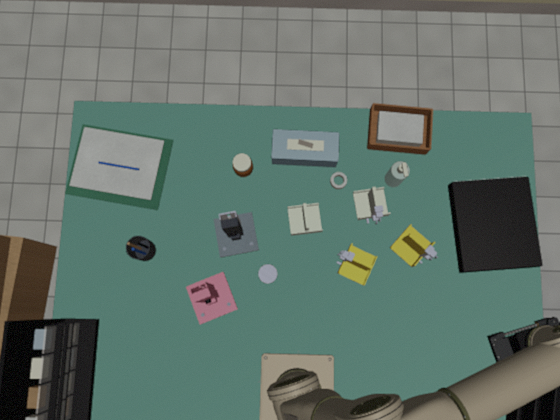

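View pics/wrist0.png

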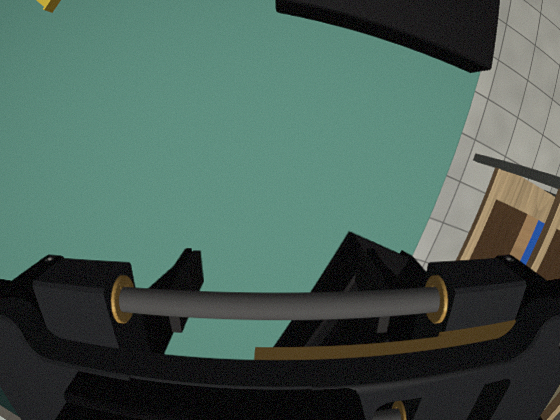

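The white clawed tray is at top (372,205) and scene (197,295). The plain tray is at top (305,218), and the grey stand at top (235,232) and scene (318,180). The yellow and pink items are decoys. I'll zoom in next.

```bash
cat > h.py <<'E'
import numpy as np, cv2
from bench import cams
def cam(n):
    i=cams.camera_info(n); R=cv2.Rodrigues(i["rvec"])[0]; return i["K"],R,i["tvec"]
def proj(n,P):
    i=cams.camera_info(n); return cv2.projectPoints(np.float64(P).reshape(-1,1,3),i["rvec"],i["tvec"],i["K"],None)[0].reshape(-1,2)
def ray(n,uv,z):
    K,R,t=cam(n); C=-R.T@t; d=R.T@np.linalg.inv(K)@np.array([uv[0],uv[1],1.]); return C+d*(z-C[2])/d[2]
def tri(uvs,uvt):
    A=[];b=[]
    M=np.zeros((3,3));v=np.zeros(3)
    for n,uv in(("scene",uvs),("top",uvt)):
        K,R,t=cam(n);C=-R.T@t;d=R.T@np.linalg.inv(K)@np.array([uv[0],uv[1],1.]);d/=np.linalg.norm(d);Q=np.eye(3)-np.outer(d,d);M+=Q;v+=Q@C
    return np.linalg.solve(M,v)
E
python3 - <<'E'
import cv2,numpy as np
from h import *
def z(f,x,y,w,h,o):
    im=cv2.imread(f)[y:y+h,x:x+w];cv2.imwrite(o,cv2.resize(im,None,fx=8,fy=8,interpolation=cv2.INTER_CUBIC))
z("pics/top0.png",335,170,80,70,"pics/zt_h.png")
z("pics/top0.png",200,195,80,70,"pics/zt_s.png")
z("pics/scene0.png",150,250,95,75,"pics/zs_h.png")
z("pics/scene0.png",270,120,90,75,"pics/zs_s.png") 
z("pics/scene0.png",270,150,90,75,"pics/zs_s2.png") 
for uv in[(372,205),(235,232),(305,218)]: print(ray("top",uv,0))
E
```

```text
[ 0.60607014 -0.24118034  0.        ]
[0.50177779 0.21741385 0.        ]
[ 0.55548254 -0.01566037  0.        ]
```

View pics/zt_h.png

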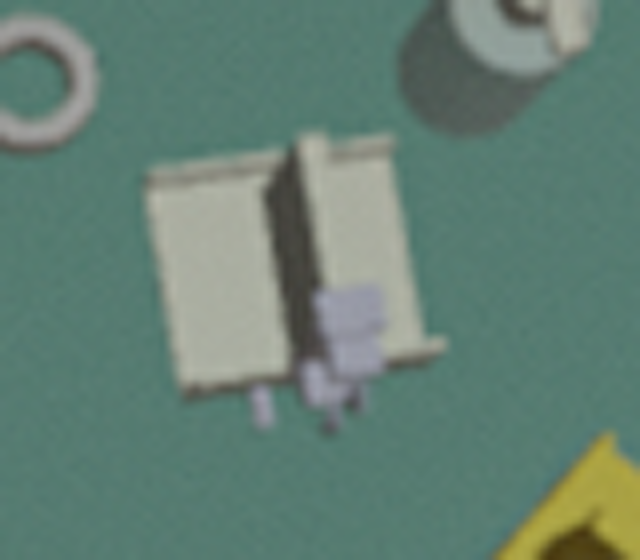

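View pics/zt_s.png

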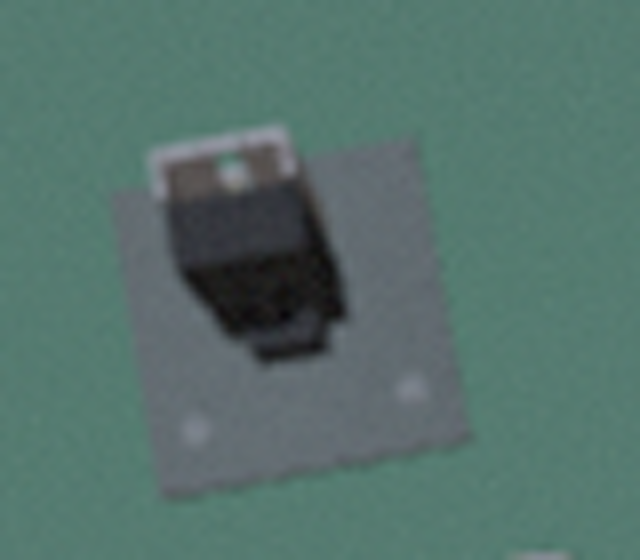

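View pics/zs_h.png

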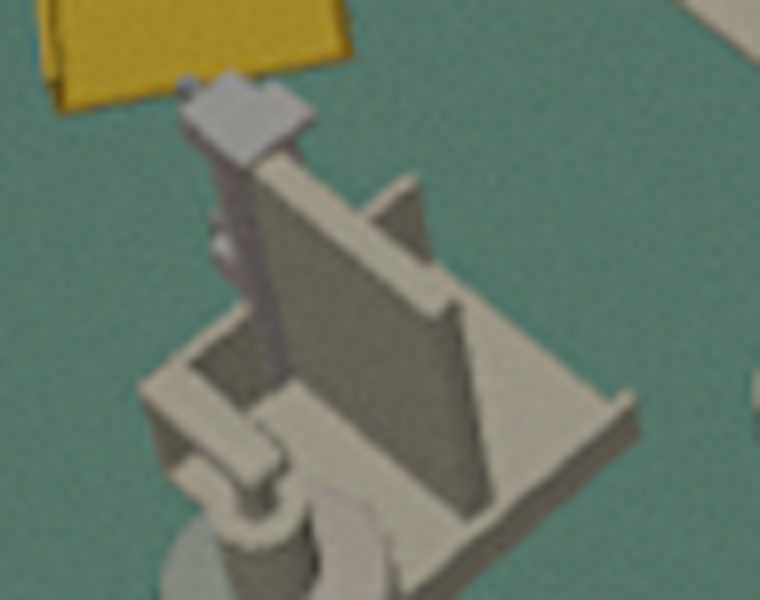

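View pics/zs_s.png

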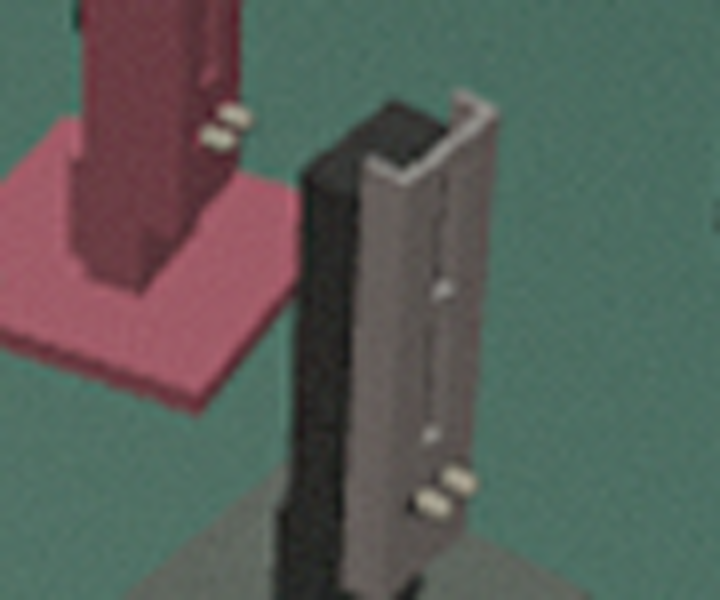

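View pics/zs_s2.png

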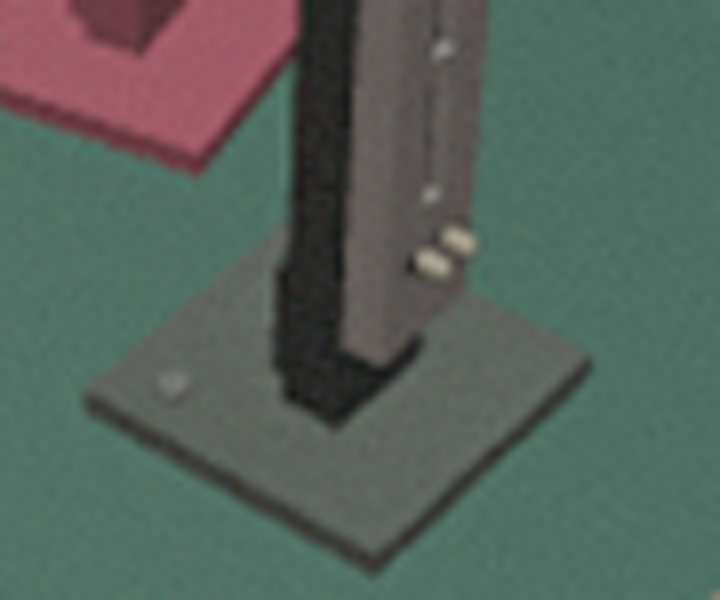

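```bash
cat > fit.py <<'E'
from h import *
from scipy.optimize import least_squares
def T(p,P):
    c,s=np.cos(p[2]),np.sin(p[2]);P=np.float64(P)
    return np.c_[p[0]+c*P[:,0]-s*P[:,1],p[1]+s*P[:,0]+c*P[:,1],P[:,2]+(p[3] if len(p)>3 else 0)]
def fit(p0,top,sc,oz=(335,170),os=(150,250)):
    tP=np.array([a for a,_ in top])/1000;tu=np.array([b for _,b in top])/8+oz-0.44
    sP=np.array([a for a,_ in sc])/1000;su=np.array([b for _,b in sc])/8+os-0.44
    f=lambda p:np.r_[(proj("top",T(p,tP))-tu).ravel(),(proj("scene",T(p,sP))-su).ravel()]
    r=least_squares(f,p0,loss="soft_l1");return r.x,f(r.x).reshape(-1,2)
if __name__=="__main__":
    np.set_printoptions(precision=4,suppress=True)
    top=[((-112,-52,20),(147,172)),((-112,52,20),(393,133)),((-16,52,45),(447,348)),((-100,-5,106),(297,133)),((-100,5,106),(328,133)),((-34,-13,124),(316,292)),((-34,13,124),(384,285))]
    sc=[((-112,-52,20),(632,392)),((-16,52,45),(140,385)),((-16,-52,45),(413,178)),((-100,-5,106),(458,303)),((-100,5,106),(435,318)),((-34,13,124),(248,165)),((-34,-13,124),(315,115)),((-16,13,124),(183,112))]
    x,e=fit([0.56,-0.24,3.3],top,sc);print("holder",x);print(e)
    # stand: p = x,y,yaw,dz
    st=[((0,-25,228),(148,150)),((0,25,228),(288,125))]
    ss=[((0,25,228),(403,185)),((0,-25,228),(497,108))]
    x,e=fit([0.53,0.22,3.3,0],st,ss,(200,195),(270,120));print("strip",x);print(e)
    c=[ray("top",np.array(u)/8+(200,195)-.44,0.012) for u in[(113,192),(415,138),(470,437),(163,497)]]
    print("foot",np.array(c),np.mean(c,0));
    for a,b in((0,1),(1,2),(2,3),(3,0)):
        d=c[b]-c[a];print(np.linalg.norm(d),np.arctan2(d[1],d[0]))
    for u in[(90,400),(375,572),(592,362)]: print("foot scene",ray("scene",np.array(u)/8+(270,150)-.44,0.012))
E
python3 fit.py
```

```text
holder [ 0.5484 -0.2448  3.3112]
[[ 0.2167 -0.5709]
 [-0.0447  0.0121]
 [-0.2706 -0.3364]
 [ 0.0918  0.0736]
 [-0.7016 -0.3599]
 [-0.2578 -0.4226]
 [-0.608  -0.7038]
 [ 0.2914  0.5841]
 [-0.5849 -0.215 ]
 [-0.6837 -0.8552]
 [-0.2338 -1.0928]
 [-0.7749 -0.2115]
 [-0.8818 -0.0071]
 [-0.2782 -0.5517]
 [ 2.0473  2.3691]]
strip [0.5288 0.2217 3.3548 0.0061]
[[ 0.1309 -0.1147]
 [-0.4422 -0.1177]
 [-0.1165 -0.1649]
 [-0.1955  0.2121]]
foot [[0.5434 0.2892 0.012 ]
 [0.5697 0.1643 0.012 ]
 [0.4449 0.1369 0.012 ]
 [0.4168 0.2623 0.012 ]] [0.4937 0.2132 0.012 ]
0.1276385760620283 -1.363870528469914
0.12768248837213267 -2.9256587699808403
0.12852117667127175 1.7911724898994992
0.1294062137163947 0.20908322295722775
foot scene [0.4522 0.1359 0.012 ]
foot scene [0.5795 0.1596 0.012 ]
foot scene [0.5487 0.2892 0.012 ]
```

```bash
python3 - <<'E'
from h import *
from fit import *
from bench import read_state
from scipy.spatial.transform import Rotation as Ro
np.set_printoptions(precision=4,suppress=True)
top=[((-112,-52,20),(147,172)),((-112,52,20),(393,133)),((-16,52,45),(447,348)),((-100,-5,106),(297,133)),((-100,5,106),(328,133)),((-34,-13,124),(316,292)),((-34,13,124),(384,285))]
sc=[((-112,-52,20),(632,392)),((-16,52,45),(140,385)),((-16,-52,45),(413,178)),((-100,-5,106),(458,303)),((-100,5,106),(435,318)),((-34,13,124),(248,165)),((-34,-13,124),(315,115))]
x,e=fit([0.56,-0.24,3.3],top,sc);print("holder",x,abs(e).mean())
for a,b in((top,[]),):
  pass
g=T(x,[(-.055,0,.085)])[0];print("grasp",g)
s=read_state();R=Ro.from_quat(s["eef_rot"]);print(R.as_matrix())
K,Rc,t=cam("wrist");C=-Rc.T@t;print("cam in tool",R.inv().apply(C-s["ee_pos"]),"\ncam axes in tool cols",R.inv().as_matrix()@Rc.T)
tgt=g.copy();tgt[2]-=0.0187
print("tcp target",tgt,"delta tool",R.inv().apply(tgt-s["ee_pos"]),"spin deg",np.degrees(0.312-(x[2]-np.pi)))
st=[.5288,.2217,3.3548,0.0];print("at stand -55:",T(st,[(-.055,0,0)]), "standoff",T(st,[(-.115,0,0)]))
E
```

```text
holder [ 0.5488 -0.2448  3.3115] 0.420224735752418
grasp [ 0.603  -0.2355  0.085 ]
[[ 0.9518  0.3068 -0.0004]
 [ 0.3068 -0.9518  0.001 ]
 [-0.0001 -0.001  -1.    ]]
cam in tool [ 0.0803 -0.0005 -0.1615] 
cam axes in tool cols [[ 0.0007 -0.9562 -0.2926]
 [ 1.      0.0006  0.0006]
 [-0.0004 -0.2926  0.9562]]
tcp target [ 0.603  -0.2355  0.0663] delta tool [ 0.5017 -0.2154  0.1558] spin deg 8.139103727492651
at stand -55: [[0.5826 0.2333 0.    ]] standoff [[0.6412 0.246  0.    ]]
```

```bash
python3 - <<'E'
from h import *
np.set_printoptions(precision=4,suppress=True)
print("sanit top",ray("top",(400,170),.16),ray("scene",(190,355),0.0), ray("scene",(189,322),0.12))
from fit import T
for P in [[.67,-.31],[.68,-.30],[.68,-.29]]:
  print(P,proj("top",[[*P,0],[*P,.12],[*P,.175]]).ravel(),proj("scene",[[*P,0],[*P,.12],[*P,.175]]).ravel())
E
python3 - <<'E'
import cv2
im=cv2.imread("pics/top0.png")[150:230,340:430];cv2.imwrite("pics/a.png",cv2.resize(im,None,fx=8,fy=8))
im=cv2.imread("pics/scene0.png")[290:370,150:240];cv2.imwrite("pics/b.png",cv2.resize(im,None,fx=7,fy=7))
E
```

```text
sanit top [ 0.6877 -0.302   0.16  ] [ 0.7074 -0.3178  0.    ] [ 0.71   -0.3036  0.12  ]
[0.67, -0.31] [392.182  187.0787 399.8521 178.667  403.7414 174.4018] [184.3979 341.1499 176.4253 310.6273 172.3313 294.9538]
[0.68, -0.3] [389.2207 184.1339 396.6744 175.5232 400.4535 171.1576] [190.5508 341.8108 183.0582 311.3028 179.2103 295.6347]
[0.68, -0.29] [386.2852 184.056  393.5321 175.4398 397.2064 171.0712] [194.389  339.3661 187.2314 308.7887 183.5571 293.0921]
```

View pics/a.png

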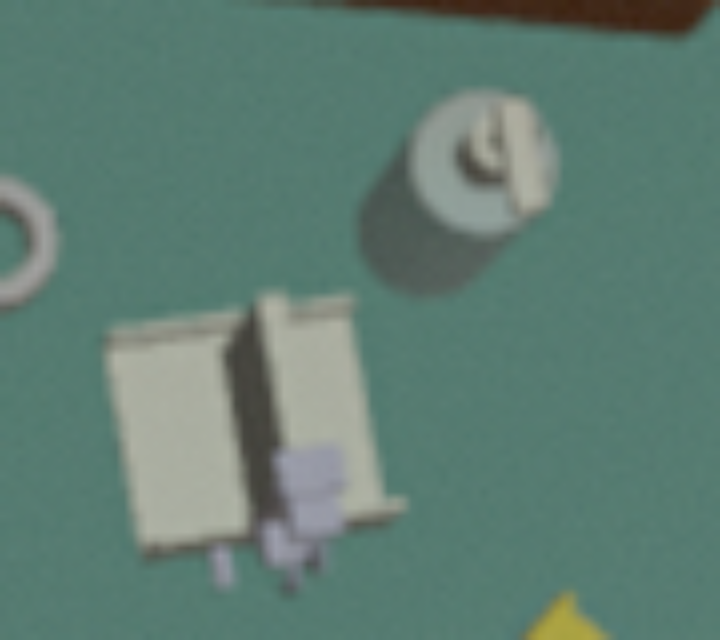

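View pics/b.png

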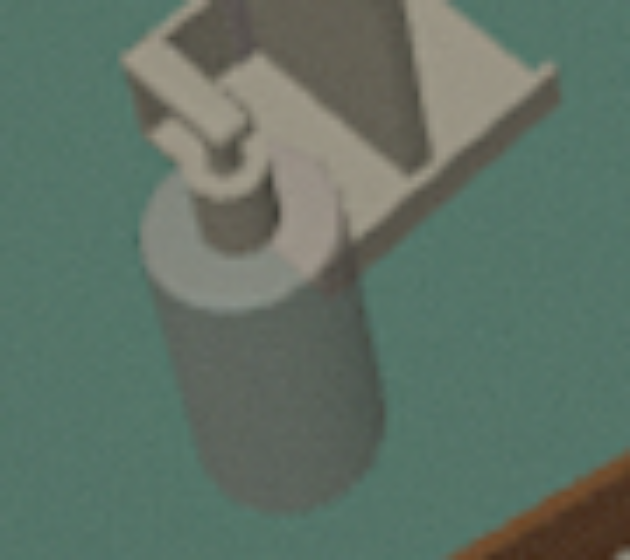

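The bottle stands about 0.70, -0.31, so I'll grip at tray x −50 to stay clear of it. First move is to above the tray.

arm_command --increments '[{"gripper":100,"dx":0.03,"dy":-0.0131,"dz":-0.004},{"gripper":100,"dx":0.05,"dy":-0.0218,"dz":-0.004},{"gripper":100,"dx":0.05,"dy":-0.0218,"dz":-0.004},{"gripper":100,"dx":0.05,"dy":-0.0218,"dz":-0.004},{"gripper":100,"dx":0.05,"dy":-0.0218,"dz":-0.004},{"gripper":100,"dx":0.05,"dy":-0.0218,"dz":-0.004},{"gripper":100,"dx":0.05,"dy":-0.0218,"dz":-0.004},{"gripper":100,"dx":0.05,"dy":-0.0218,"dz":0}]'

```text
validation failed for argument at $.in...
```

arm_command --increments '[{"gripper":100,"dx":0.05,"dy":-0.0218},{"gripper":100,"dx":0.04,"dy":-0.0175},{"gripper":100,"dx":0.0268,"dy":-0.0113},{"gripper":100,"spin":4},{"gripper":100,"spin":4.1},{"gripper":100},{"gripper":100},{"gripper":100}]'

```text
validation failed for argument at $.in...
```

arm_command --increments '[{"gripper":100,"dx":0.03,"dy":-0.0131,"dz":-0.004,"spin":0},{"gripper":100,"dx":0.05,"dy":-0.0218,"dz":-0.004,"spin":0},{"gripper":100,"dx":0.05,"dy":-0.0218,"dz":-0.004,"spin":0},{"gripper":100,"dx":0.05,"dy":-0.0218,"dz":-0.004,"spin":0},{"gripper":100,"dx":0.05,"dy":-0.0218,"dz":-0.004,"spin":0},{"gripper":100,"dx":0.05,"dy":-0.0218,"dz":-0.004,"spin":0},{"gripper":100,"dx":0.05,"dy":-0.0218,"dz":-0.004,"spin":0},{"gripper":100,"dx":0.05,"dy":-0.0218,"dz":0,"spin":0}]'

```text
time: 1.15
ee_pos: [0.5037, -0.3194, 0.2508]
eef_rot: [0.988, 0.155, 0.0, 0.0]
ft_force: [0.2, 0.1, 0.5]
width: 0.0865
```

arm_command --increments '[{"gripper":100,"dx":0.05,"dy":-0.0218,"dz":0,"spin":0},{"gripper":100,"dx":0.04,"dy":-0.0175,"dz":0,"spin":0},{"gripper":100,"dx":0.0268,"dy":-0.0113,"dz":0,"spin":0},{"gripper":100,"dx":0,"dy":0,"dz":0,"spin":4},{"gripper":100,"dx":0,"dy":0,"dz":0,"spin":4.1},{"gripper":100,"dx":0,"dy":0,"dz":0,"spin":0},{"gripper":100,"dx":0,"dy":0,"dz":0,"spin":0},{"gripper":100,"dx":0,"dy":0,"dz":0,"spin":0}]'

```text
time: 2.15
ee_pos: [0.5982, -0.2367, 0.2505]
eef_rot: [0.996, 0.085, 0.0, 0.0]
ft_force: [0.4, 0.6, 0.4]
width: 0.087
```

```bash
cat >> h.py <<'E'
def wproj(P,info=None):
    i=info or cams.camera_info("wrist");R=cv2.Rodrigues(i["rvec"])[0];X=np.atleast_2d(P)@R.T+i["tvec"]
    th=np.arctan2(np.hypot(X[:,0],X[:,1]),X[:,2]);ph=np.arctan2(X[:,1],X[:,0]);f=i["K"][0,0]
    return np.c_[i["K"][0,2]+f*th*np.cos(ph),i["K"][1,2]+f*th*np.sin(ph)]
E
python3 - <<'E'
from h import *
from fit import T
from bench import read_state
s=read_state();print(s["ee_pos"],s["eef_rot"])
P=T([.5488,-.2448,3.3115],np.array([(-112,-52,20),(-112,52,20),(-100,-5,106),(-100,5,106),(-22,5,106),(-22,-5,106),(-34,-13,124),(-34,13,124),(-16,52,45),(-16,-52,45)])/1000)
u=wproj(P)
im=cams.camera("wrist")[:,:,::-1].copy();cv2.imwrite("pics/w1.png",im)
for p in u: cv2.circle(im,tuple(int(round(a)) for a in p),3,(0,0,255),1)
print(u.round()); cv2.imwrite("pics/w1a.png",im)
E
```

```text
[ 0.59817393 -0.23668102  0.25054764] [9.96339645e-01 8.54828077e-02 2.92268048e-06 3.11190383e-05]
[[236. 132.]
 [322. 133.]
 [274. 149.]
 [284. 149.]
 [284. 228.]
 [274. 227.]
 [265. 222.]
 [293. 222.]
 [323. 215.]
 [235. 215.]]
```

View pics/w1a.png

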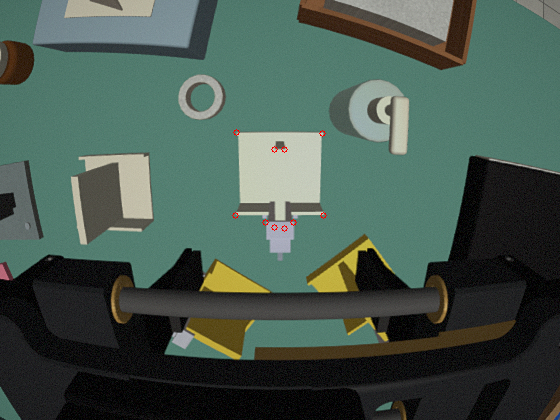

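```bash
python3 - <<'E'
from h import *
from scipy.optimize import least_squares
from bench import read_state
from scipy.spatial.transform import Rotation as Ro
s=read_state()
for uv in[(400,154),(391,154),(408,152)]:
    r=least_squares(lambda p:(wproj([[p[0],p[1],.168]])-uv).ravel(),[.65,-.3]);
    print(uv,r.x,Ro.from_quat(s["eef_rot"]).inv().apply([*r.x,.168]-s["ee_pos"]))
E
```

```text
(400, 154) [ 0.66809375 -0.3209096 ] [0.05455563 0.09489144 0.08256662]
(391, 154) [ 0.66645856 -0.3134054 ] [0.05422077 0.08721846 0.08256626]
(408, 152) [ 0.67115289 -0.32732347] [0.05647916 0.10173221 0.08256702]
```

Nozzle tip is 54 mm ahead of the tool axis and the gripper body reaches 37.5 mm, which leaves 17 mm of clearance. I'm going down.

arm_command --increments '[{"gripper":100,"dx":0,"dy":0,"dz":0.03,"spin":0},{"gripper":100,"dx":0,"dy":0,"dz":0.04,"spin":0},{"gripper":100,"dx":0,"dy":0,"dz":0.04,"spin":0},{"gripper":100,"dx":0,"dy":0,"dz":0.04,"spin":0},{"gripper":100,"dx":0,"dy":0,"dz":0.024,"spin":0},{"gripper":100,"dx":0,"dy":0,"dz":0.01,"spin":0},{"gripper":100,"dx":0,"dy":0,"dz":0,"spin":0},{"gripper":100,"dx":0,"dy":0,"dz":0,"spin":0}]'

```text
time: 3.2
ee_pos: [0.5991, -0.2369, 0.0679]
eef_rot: [0.996, 0.085, 0.001, 0.0]
ft_force: [0.1, -0.9, -0.0]
width: 0.0871
```

arm_command --increments '[{"gripper":0,"dx":0,"dy":0,"dz":0,"spin":0},{"gripper":0,"dx":0,"dy":0,"dz":0,"spin":0},{"gripper":0,"dx":0,"dy":0,"dz":0,"spin":0},{"gripper":0,"dx":0,"dy":0,"dz":0,"spin":0},{"gripper":0,"dx":0,"dy":0,"dz":0,"spin":0},{"gripper":0,"dx":0,"dy":0,"dz":0,"spin":0},{"gripper":0,"dx":0,"dy":0,"dz":0,"spin":0},{"gripper":0,"dx":0,"dy":0,"dz":0,"spin":0}]' --grip_force 30

```text
time: 4.2
ee_pos: [0.5983, -0.2366, 0.0665]
eef_rot: [0.996, 0.085, 0.0, 0.0]
ft_force: [0.0, 0.7, 0.0]
width: 0.015
```

arm_command --increments '[{"gripper":0,"dx":0,"dy":0,"dz":0,"spin":0},{"gripper":0,"dx":0,"dy":0,"dz":0,"spin":0},{"gripper":0,"dx":0,"dy":0,"dz":0,"spin":0},{"gripper":0,"dx":0,"dy":0,"dz":-0.005,"spin":0},{"gripper":0,"dx":0,"dy":0,"dz":-0.02,"spin":0},{"gripper":0,"dx":0,"dy":0,"dz":-0.03,"spin":0},{"gripper":0,"dx":0,"dy":0,"dz":-0.04,"spin":0},{"gripper":0,"dx":0,"dy":0,"dz":-0.04,"spin":0}]'

```text
time: 5.2
ee_pos: [0.5983, -0.2364, 0.2044]
eef_rot: [0.996, 0.085, 0.001, 0.0]
ft_force: [0.6, -1.3, -2.8]
width: 0.0095
```

```bash
python3 - <<'E'
from h import *
from bench import read_state
s=read_state();print(s["ee_pos"],s["eef_rot"],s["width"],s["ft_force"],s["torque"])
cv2.imwrite("pics/w2.png",cams.camera("wrist")[:,:,::-1])
cv2.imwrite("pics/s2.png",cams.camera("scene")[:,:,::-1])
E
```

```text
[ 0.5982528  -0.23640843  0.20435435] [9.96360921e-01 8.52327512e-02 5.05160177e-04 1.96925397e-04] 0.009540359783892042 [ 0.61326318 -1.33554607 -2.83959951] [-0.05968621 -0.06093117 -0.03057414]
```

View pics/w2.png

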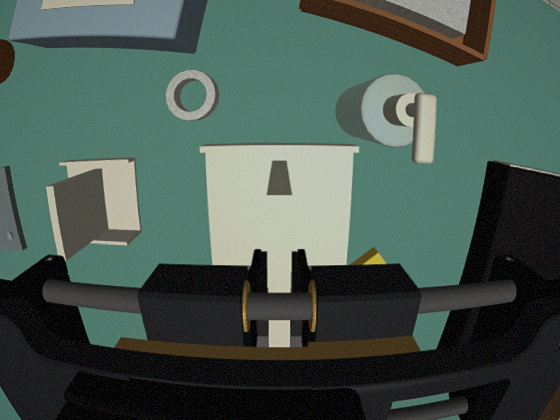

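View pics/s2.png

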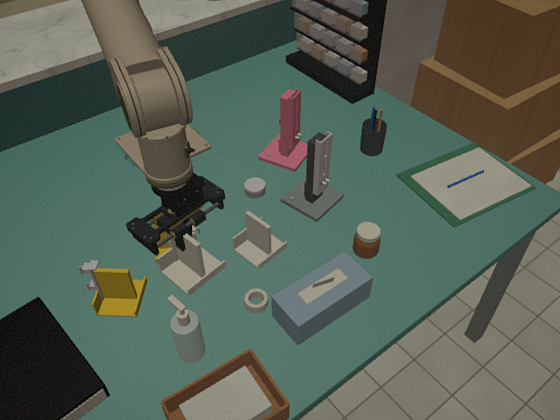

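```bash
python3 - <<'E'
from h import *
from bench import read_state
from scipy.optimize import least_squares
from scipy.spatial.transform import Rotation as Ro
s=read_state();R=Ro.from_quat(s["eef_rot"])
# tray origin in tool: tool x = -tray x ; lip points
uv=np.array([(200.5,147),(358.5,147)])
z0=s["ee_pos"][2]-0.0665
def f(p):
    P=np.array([(-.112,-.052,.02),(-.112,.052,.02)])
    c,sn=np.cos(p[2]),np.sin(p[2])
    W=np.c_[p[0]+c*P[:,0]-sn*P[:,1],p[1]+sn*P[:,0]+c*P[:,1],P[:,2]+z0]
    return (wproj(W)-uv).ravel()
r=least_squares(f,[.548,-.245,3.31]);print(r.x,f(r.x))
o=r.x; d=R.inv().apply([o[0]-s["ee_pos"][0],o[1]-s["ee_pos"][1],0]);print("origin in tool",d)
t=R.as_matrix()[:,0];print("tool x yaw",np.arctan2(t[1],t[0]),"tray",o[2]-np.pi)
print("jar",ray("top",(243,160),.075),ray("scene",(368,231),.075))
for P in([.66,.205],[.67,.205],[.66,.195]):print(P,proj("top",[[*P,.075]]),proj("scene",[[*P,.075]]))
E
python3 -c "
import cv2
im=cv2.imread('pics/top0.png')[140:190,215:275];cv2.imwrite('pics/c.png',cv2.resize(im,None,fx=8,fy=8))"
```

```text
[ 0.55160435 -0.24583661  3.31274184] [-0.7553031   0.02731184  0.76029572  0.02811052]
origin in tool [-0.0498648   0.00036256 -0.00040399]
tool x yaw 0.1706040346998808 tray 0.17114918503482945
jar [0.73015873 0.19413647 0.075     ] [0.72993769 0.19601376 0.075     ]
[0.66, 0.205] [[238.80081916 180.75379159]] [[351.19578138 213.87678348]]
[0.67, 0.205] [[238.9278197  177.76516579]] [[353.8917037  216.03495271]]
[0.66, 0.195] [[241.87245052 180.8352811 ]] [[348.37963273 215.58609748]]
```

View pics/c.png

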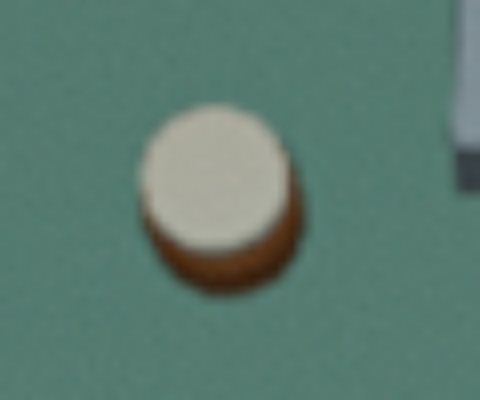

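arm_command --increments '[{"gripper":0,"dx":0,"dy":0,"dz":-0.015,"spin":0},{"gripper":0,"dx":0.004,"dy":-0.02,"dz":-0.01,"spin":0},{"gripper":0,"dx":0.008,"dy":-0.04,"dz":0,"spin":0},{"gripper":0,"dx":0.01,"dy":-0.05,"dz":0,"spin":0},{"gripper":0,"dx":0.01,"dy":-0.05,"dz":0,"spin":0},{"gripper":0,"dx":0.01,"dy":-0.05,"dz":0,"spin":0},{"gripper":0,"dx":0.01,"dy":-0.05,"dz":0,"spin":0},{"gripper":0,"dx":0.01,"dy":-0.05,"dz":0,"spin":0}]'

```text
time: 6.3
ee_pos: [0.6058, 0.0824, 0.2266]
eef_rot: [0.996, 0.086, -0.0, -0.0]
ft_force: [1.0, -0.1, -3.0]
width: 0.0098
```

arm_command --increments '[{"gripper":0,"dx":0.01,"dy":-0.05,"dz":0,"spin":0},{"gripper":0,"dx":0.009,"dy":-0.05,"dz":0,"spin":0},{"gripper":0,"dx":0.006,"dy":-0.04,"dz":0,"spin":0},{"gripper":0,"dx":0.0023,"dy":-0.0166,"dz":0,"spin":0},{"gripper":0,"dx":0,"dy":0,"dz":0,"spin":-2.44},{"gripper":0,"dx":0,"dy":0,"dz":0,"spin":0},{"gripper":0,"dx":0,"dy":0,"dz":0,"spin":0},{"gripper":0,"dx":0,"dy":0,"dz":0,"spin":0}]'

```text
time: 7.3
ee_pos: [0.6072, 0.2379, 0.2266]
eef_rot: [0.994, 0.106, -0.0, 0.0]
ft_force: [-0.8, -0.7, -1.9]
width: 0.0098
```

```bash
python3 - <<'E'
from h import *
from bench import read_state
s=read_state();print(s["ee_pos"],s["eef_rot"],s["width"],s["ft_force"],s["torque"])
for n in("wrist","scene","top"):cv2.imwrite(f"pics/{n}3.png",cams.camera(n)[:,:,::-1])
im=cv2.imread("pics/scene3.png")[100:240,260:420];cv2.imwrite("pics/s3z.png",cv2.resize(im,None,fx=4.2,fy=4.2,interpolation=cv2.INTER_CUBIC))
im=cv2.imread("pics/top3.png")[170:260,190:290];cv2.imwrite("pics/t3z.png",cv2.resize(im,None,fx=6,fy=6,interpolation=cv2.INTER_CUBIC))
E
```

```text
[0.60715842 0.23790534 0.22658909] [ 9.94398859e-01  1.05692417e-01 -5.77476210e-06  1.46607185e-04] 0.009759547761834747 [-0.83837713 -0.67052576 -1.88769792] [ 0.01443791  0.018452   -0.01677142]
```

View pics/wrist3.png

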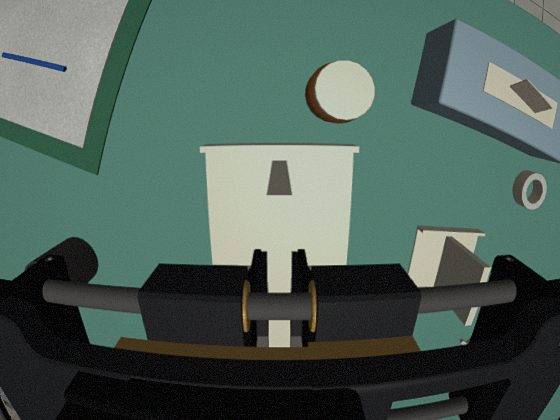

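View pics/s3z.png

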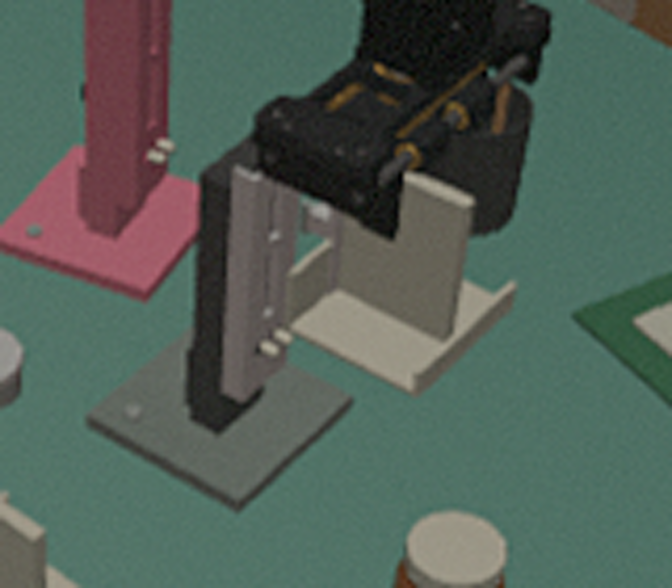

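View pics/t3z.png

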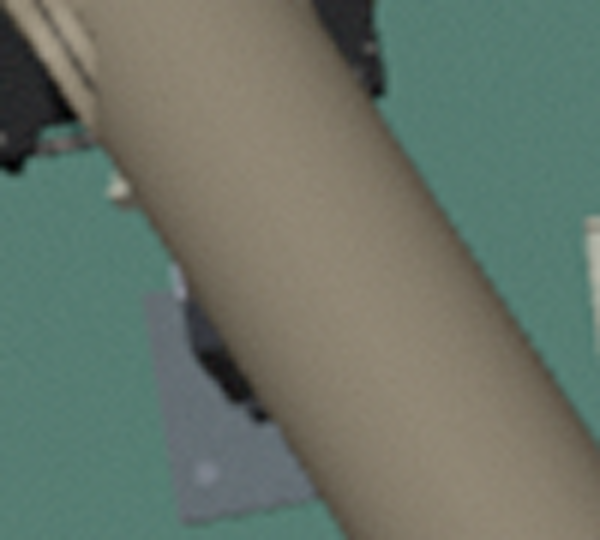

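arm_command --increments '[{"gripper":0,"dx":0,"dy":-0.0004,"dz":0.01,"spin":0},{"gripper":0,"dx":0,"dy":0,"dz":0.02,"spin":0},{"gripper":0,"dx":0,"dy":0,"dz":0.02,"spin":0},{"gripper":0,"dx":0,"dy":0,"dz":0.015,"spin":0},{"gripper":0,"dx":0,"dy":0,"dz":0.005,"spin":0},{"gripper":0,"dx":-0.007,"dy":0,"dz":0,"spin":0},{"gripper":0,"dx":-0.007,"dy":0,"dz":0,"spin":0},{"gripper":0,"dx":0,"dy":0,"dz":0,"spin":0}]'

```text
time: 8.45
ee_pos: [0.5931, 0.2359, 0.1574]
eef_rot: [0.994, 0.106, 0.001, 0.0]
ft_force: [0.4, -0.2, -2.1]
width: 0.0096
```

```bash
cat > look.py <<'E'
import sys
from h import *
from fit import T
from bench import read_state
from scipy.spatial.transform import Rotation as Ro
n=sys.argv[1]
np.set_printoptions(precision=4,suppress=True)
s=read_state();print(s["time"],s["ee_pos"],s["eef_rot"],s["width"],s["ft_force"],s["torque"])
d=s["ee_pos"]-[.5288,.2217,0];a=3.3548
print("tray in stand x,y,z:",d[0]*np.cos(a)+d[1]*np.sin(a)+.05,-d[0]*np.sin(a)+d[1]*np.cos(a),s["ee_pos"][2]-.0665)
cv2.imwrite(f"pics/scene{n}.png",cams.camera("scene")[:,:,::-1])
im=cv2.imread(f"pics/scene{n}.png")[120:220,285:385];cv2.imwrite(f"pics/s{n}z.png",cv2.resize(im,None,fx=6,fy=6,interpolation=cv2.INTER_CUBIC))
E
python3 look.py 4
```

```text
8.45 [0.5931 0.2359 0.1574] [0.9943 0.1065 0.0006 0.    ] 0.009613253602925826 [ 0.3923 -0.2094 -2.1056] [0.0201 0.0168 0.0034]
tray in stand x,y,z: -0.015852733993467802 -0.0003087895401941206 0.09090961550266774
```

View pics/s4z.png

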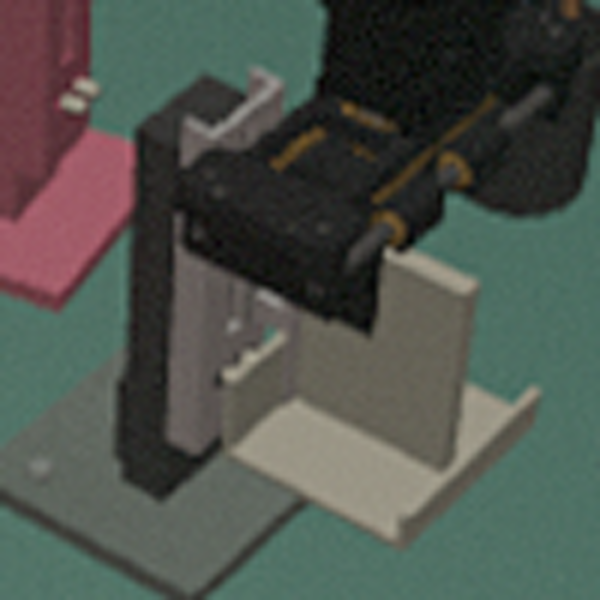

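arm_command --increments '[{"gripper":0,"dx":-0.002,"dy":0.0004,"dz":0,"spin":0},{"gripper":0,"dx":-0.002,"dy":0,"dz":0,"spin":0},{"gripper":0,"dx":-0.0015,"dy":0,"dz":0,"spin":0},{"gripper":0,"dx":-0.001,"dy":0,"dz":0,"spin":0},{"gripper":0,"dx":-0.001,"dy":0,"dz":0,"spin":0},{"gripper":0,"dx":-0.001,"dy":0,"dz":0,"spin":0},{"gripper":0,"dx":-0.001,"dy":0,"dz":0,"spin":0},{"gripper":0,"dx":0,"dy":0,"dz":0,"spin":0}]'

```text
time: 9.5
ee_pos: [0.5841, 0.2334, 0.1566]
eef_rot: [0.994, 0.106, 0.0, 0.0]
ft_force: [0.0, 0.1, -2.6]
width: 0.0096
```

```bash
python3 look.py 5
```

```text
9.5 [0.5841 0.2334 0.1566] [0.9943 0.1063 0.0001 0.0001] 0.009647142268914406 [ 0.017   0.0886 -2.5933] [ 0.0273 -0.0343 -0.0013]
tray in stand x,y,z: -0.006540171542209074 0.00026383167993210103 0.0900706898910516
```

arm_command --increments '[{"gripper":0,"dx":-0.001,"dy":0,"dz":0,"spin":0},{"gripper":0,"dx":-0.001,"dy":0,"dz":0,"spin":0},{"gripper":0,"dx":-0.001,"dy":0,"dz":0,"spin":0},{"gripper":0,"dx":-0.001,"dy":0,"dz":0,"spin":0},{"gripper":0,"dx":-0.0005,"dy":0,"dz":0,"spin":0},{"gripper":0,"dx":-0.0005,"dy":0,"dz":0,"spin":0},{"gripper":0,"dx":0,"dy":0,"dz":0,"spin":0},{"gripper":0,"dx":0,"dy":0,"dz":0,"spin":0}]'

```text
time: 10.55
ee_pos: [0.5793, 0.2323, 0.1565]
eef_rot: [0.994, 0.106, 0.0, 0.0]
ft_force: [-1.5, -0.0, -2.3]
width: 0.0099
```

```bash
python3 look.py 6
```

```text
10.55 [0.5793 0.2323 0.1565] [0.9943 0.1063 0.     0.    ] 0.009935087249831321 [-1.5276 -0.0233 -2.2851] [0.0339 0.0468 0.0338]
tray in stand x,y,z: -0.0015751190475008711 0.00027272684528159563 0.09001622251493782
```

View pics/s6z.png

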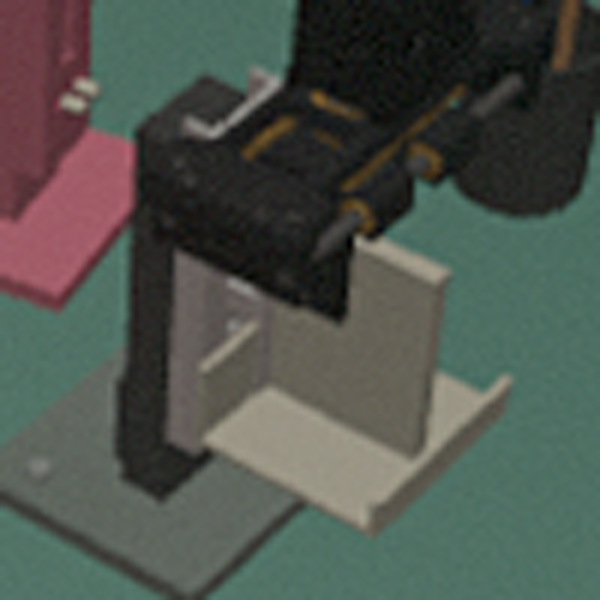

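arm_command --increments '[{"gripper":0,"dx":-0.0005,"dy":0,"dz":0,"spin":0},{"gripper":0,"dx":-0.0005,"dy":0,"dz":0,"spin":0},{"gripper":0,"dx":-0.0005,"dy":0,"dz":0,"spin":0},{"gripper":0,"dx":0,"dy":0,"dz":0,"spin":0},{"gripper":0,"dx":0,"dy":0,"dz":0,"spin":0},{"gripper":0,"dx":0,"dy":0,"dz":0,"spin":0},{"gripper":0,"dx":0,"dy":0,"dz":0,"spin":0},{"gripper":0,"dx":0,"dy":0,"dz":0,"spin":0}]'

```text
time: 11.6
ee_pos: [0.5785, 0.2321, 0.1568]
eef_rot: [0.994, 0.106, 0.001, -0.0]
ft_force: [5.1, 1.6, -2.9]
width: 0.01
```

arm_command --increments '[{"gripper":0,"dx":0.0004,"dy":0,"dz":0.001,"spin":0},{"gripper":0,"dx":0,"dy":0,"dz":0.001,"spin":0},{"gripper":0,"dx":0,"dy":0,"dz":0.001,"spin":0},{"gripper":0,"dx":0,"dy":0,"dz":0.001,"spin":0},{"gripper":0,"dx":0,"dy":0,"dz":0.001,"spin":0},{"gripper":0,"dx":0,"dy":0,"dz":0.001,"spin":0},{"gripper":0,"dx":0,"dy":0,"dz":0.001,"spin":0},{"gripper":0,"dx":0,"dy":0,"dz":0,"spin":0}]'

```text
time: 12.6
ee_pos: [0.5784, 0.2322, 0.1495]
eef_rot: [0.994, 0.106, 0.0, -0.0]
ft_force: [5.7, 1.8, -2.6]
width: 0.0099
```

```bash
python3 look.py 7
```

```text
12.6 [0.5784 0.2322 0.1495] [ 0.9943  0.1063  0.0003 -0.    ] 0.009855488443734801 [ 5.7415  1.7644 -2.5649] [ 0.3453 -1.1093  0.0192]
tray in stand x,y,z: -0.0007127474894232239 0.00027827128739114915 0.0830014273287536
```

View pics/s7z.png

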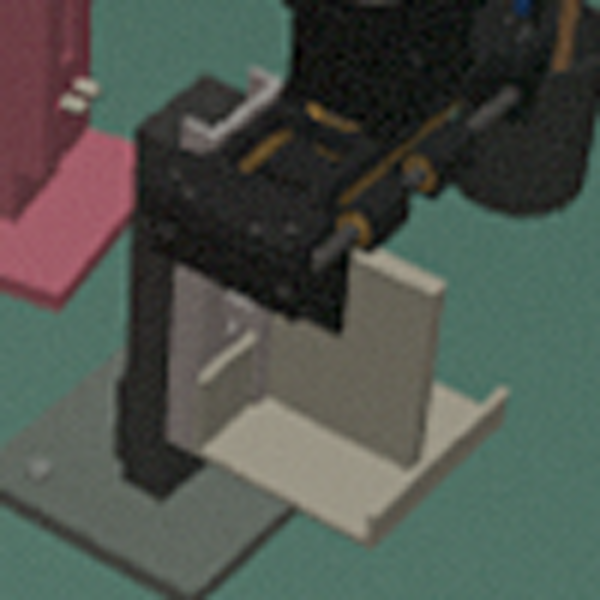

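arm_command --increments '[{"gripper":0,"dx":0.0004,"dy":0,"dz":0.001,"spin":0},{"gripper":0,"dx":0,"dy":0,"dz":0.001,"spin":0},{"gripper":0,"dx":0,"dy":0,"dz":0.001,"spin":0},{"gripper":0,"dx":0,"dy":0,"dz":0.001,"spin":0},{"gripper":0,"dx":0,"dy":0,"dz":0.001,"spin":0},{"gripper":0,"dx":0,"dy":0,"dz":0,"spin":0},{"gripper":0,"dx":0,"dy":0,"dz":0,"spin":0},{"gripper":0,"dx":0,"dy":0,"dz":0,"spin":0}]'

```text
time: 13.65
ee_pos: [0.5784, 0.2321, 0.1444]
eef_rot: [0.994, 0.106, -0.0, 0.0]
ft_force: [2.1, 0.9, -2.8]
width: 0.0097
```

arm_command --increments '[{"gripper":0,"dx":0,"dy":0,"dz":0.0007,"spin":0},{"gripper":0,"dx":0,"dy":0,"dz":0.0007,"spin":0},{"gripper":0,"dx":0,"dy":0,"dz":0.0007,"spin":0},{"gripper":0,"dx":0,"dy":0,"dz":0,"spin":0},{"gripper":0,"dx":0,"dy":0,"dz":0,"spin":0},{"gripper":0,"dx":0,"dy":0,"dz":0,"spin":0},{"gripper":0,"dx":0,"dy":0,"dz":0,"spin":0},{"gripper":0,"dx":0,"dy":0,"dz":0,"spin":0}]'

```text
time: 14.65
ee_pos: [0.5786, 0.232, 0.1424]
eef_rot: [0.994, 0.106, 0.0, 0.0]
ft_force: [1.5, -3.7, 1.3]
width: 0.0096
```

arm_command --increments '[{"gripper":0,"dx":0,"dy":0.0006,"dz":0,"spin":0},{"gripper":0,"dx":0,"dy":0,"dz":0,"spin":0},{"gripper":0,"dx":0,"dy":0,"dz":0,"spin":0},{"gripper":0,"dx":0,"dy":0,"dz":0.0005,"spin":0},{"gripper":0,"dx":0,"dy":0,"dz":0.0005,"spin":0},{"gripper":0,"dx":0,"dy":0,"dz":0,"spin":0},{"gripper":0,"dx":0,"dy":0,"dz":0,"spin":0},{"gripper":0,"dx":0,"dy":0,"dz":0,"spin":0}]' --grip_force 45

```text
time: 15.65
ee_pos: [0.5788, 0.2317, 0.1416]
eef_rot: [0.994, 0.106, 0.0, -0.0]
ft_force: [0.4, -1.1, 4.0]
width: 0.01
```

```bash
python3 look.py 8
```

```text
15.65 [0.5788 0.2317 0.1416] [ 0.9943  0.1063  0.0002 -0.0001] 0.009993691828404058 [ 0.3716 -1.1343  3.9528] [-0.4284  0.1494  0.0873]
tray in stand x,y,z: -0.0010163577470102825 0.0007713642742822845 0.07510510549663577
```

arm_command --increments '[{"gripper":0,"dx":0,"dy":0.0002,"dz":0.0005,"spin":0},{"gripper":0,"dx":0,"dy":0,"dz":0.0005,"spin":0},{"gripper":0,"dx":0,"dy":0,"dz":0.0005,"spin":0},{"gripper":0,"dx":0,"dy":0,"dz":0,"spin":0},{"gripper":0,"dx":0,"dy":0,"dz":0,"spin":0},{"gripper":0,"dx":0,"dy":0,"dz":0,"spin":0},{"gripper":0,"dx":0,"dy":0,"dz":0,"spin":0},{"gripper":0,"dx":0,"dy":0,"dz":0,"spin":0}]'

```text
time: 16.7
ee_pos: [0.5789, 0.2317, 0.1403]
eef_rot: [0.994, 0.106, 0.0, -0.0]
ft_force: [-0.2, -0.1, 6.3]
width: 0.0098
```

arm_command --increments '[{"gripper":0,"dx":-0.0002,"dy":0,"dz":0.0005,"spin":0},{"gripper":0,"dx":0,"dy":0,"dz":0.0005,"spin":0},{"gripper":0,"dx":0,"dy":0,"dz":0.0005,"spin":0},{"gripper":0,"dx":0,"dy":0,"dz":0,"spin":0},{"gripper":0,"dx":0,"dy":0,"dz":0,"spin":0},{"gripper":0,"dx":0,"dy":0,"dz":0,"spin":0},{"gripper":0,"dx":0,"dy":0,"dz":0,"spin":0},{"gripper":0,"dx":0,"dy":0,"dz":0,"spin":0}]'

```text
time: 17.7
ee_pos: [0.5789, 0.2317, 0.1389]
eef_rot: [0.994, 0.106, 0.001, -0.0]
ft_force: [-0.1, -1.0, 6.5]
width: 0.0093
```

arm_command --increments '[{"gripper":0,"dx":-0.0002,"dy":0,"dz":0.0005,"spin":0},{"gripper":0,"dx":0,"dy":0,"dz":0.0005,"spin":0},{"gripper":0,"dx":0,"dy":0,"dz":0.0005,"spin":0},{"gripper":0,"dx":0,"dy":0,"dz":0.0005,"spin":0},{"gripper":0,"dx":0,"dy":0,"dz":0,"spin":0},{"gripper":0,"dx":0,"dy":0,"dz":0,"spin":0},{"gripper":0,"dx":0,"dy":0,"dz":0,"spin":0},{"gripper":0,"dx":0,"dy":0,"dz":0,"spin":0}]'

```text
time: 18.7
ee_pos: [0.5786, 0.2314, 0.136]
eef_rot: [0.994, 0.106, 0.0, -0.0]
ft_force: [4.6, 2.2, -4.1]
width: 0.0098
```

The stud has passed the rollers: the force flipped from +6.5 to −4.1. I'll now feel for the stop.

arm_command --increments '[{"gripper":0,"dx":0.0002,"dy":0,"dz":0.0005,"spin":0},{"gripper":0,"dx":0,"dy":0,"dz":0.0005,"spin":0},{"gripper":0,"dx":0,"dy":0,"dz":0.0005,"spin":0},{"gripper":0,"dx":0,"dy":0,"dz":0.0005,"spin":0},{"gripper":0,"dx":0,"dy":0,"dz":0,"spin":0},{"gripper":0,"dx":0,"dy":0,"dz":0,"spin":0},{"gripper":0,"dx":0,"dy":0,"dz":0,"spin":0},{"gripper":0,"dx":0,"dy":0,"dz":0,"spin":0}]'

```text
time: 19.7
ee_pos: [0.5786, 0.2314, 0.1336]
eef_rot: [0.994, 0.106, -0.0, -0.0]
ft_force: [6.4, 1.9, -6.9]
width: 0.01
```

arm_command --increments '[{"gripper":0,"dx":0.0002,"dy":0,"dz":0.0004,"spin":0},{"gripper":0,"dx":0,"dy":0,"dz":0.0004,"spin":0},{"gripper":0,"dx":0,"dy":0,"dz":0.0004,"spin":0},{"gripper":0,"dx":0,"dy":0,"dz":0,"spin":0},{"gripper":0,"dx":0,"dy":0,"dz":0,"spin":0},{"gripper":0,"dx":0,"dy":0,"dz":0,"spin":0},{"gripper":0,"dx":0,"dy":0,"dz":0,"spin":0},{"gripper":0,"dx":0,"dy":0,"dz":0,"spin":0}]'

```text
time: 20.7
ee_pos: [0.5786, 0.2314, 0.1331]
eef_rot: [0.994, 0.106, -0.0, 0.0]
ft_force: [2.7, 1.3, -5.4]
width: 0.0099
```

arm_command --increments '[{"gripper":0,"dx":0,"dy":0,"dz":0.0004,"spin":0},{"gripper":0,"dx":0,"dy":0,"dz":0.0004,"spin":0},{"gripper":0,"dx":0,"dy":0,"dz":0.0004,"spin":0},{"gripper":0,"dx":0,"dy":0,"dz":0,"spin":0},{"gripper":0,"dx":0,"dy":0,"dz":0,"spin":0},{"gripper":0,"dx":0,"dy":0,"dz":0,"spin":0},{"gripper":0,"dx":0,"dy":0,"dz":0,"spin":0},{"gripper":0,"dx":0,"dy":0,"dz":0,"spin":0}]'

```text
time: 21.7
ee_pos: [0.5788, 0.2315, 0.1328]
eef_rot: [0.994, 0.106, 0.0, 0.0]
ft_force: [-1.5, -1.1, 5.9]
width: 0.0097
```

```bash
python3 look.py 9
```

```text
21.7 [0.5788 0.2315 0.1328] [0.9943 0.1063 0.0002 0.0001] 0.009687420993998165 [-1.4999 -1.1354  5.8981] [-0.1693  0.4542 -0.0024]
tray in stand x,y,z: -0.0009178456612364064 0.0010034544212014582 0.06630754923992563
```

View pics/s9z.png

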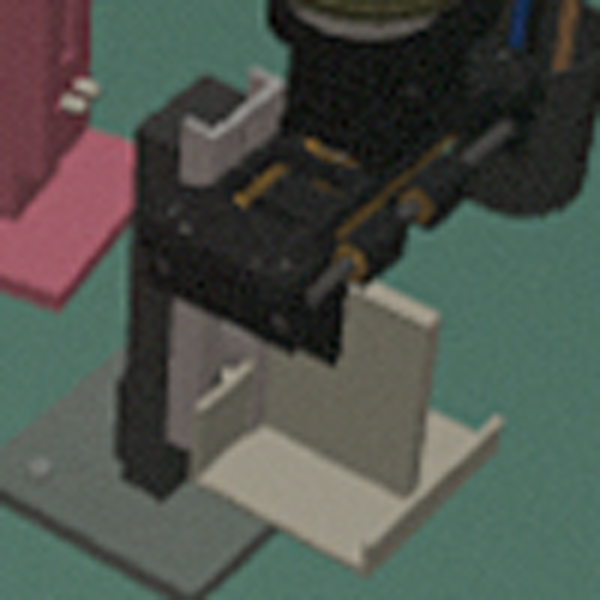

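arm_command --increments '[{"gripper":0,"dx":0,"dy":0,"dz":-0.0007,"spin":0},{"gripper":0,"dx":0,"dy":0,"dz":0,"spin":0},{"gripper":100,"dx":0,"dy":0,"dz":0,"spin":0},{"gripper":100,"dx":0,"dy":0,"dz":0,"spin":0},{"gripper":100,"dx":0,"dy":0,"dz":0,"spin":0},{"gripper":100,"dx":0,"dy":0,"dz":0,"spin":0},{"gripper":100,"dx":0,"dy":0,"dz":0,"spin":0},{"gripper":100,"dx":0,"dy":0,"dz":0,"spin":0}]'

```text
time: 22.75
ee_pos: [0.5787, 0.2314, 0.1327]
eef_rot: [0.994, 0.106, 0.0, 0.0]
ft_force: [-0.7, 1.0, -0.2]
width: 0.0618
```

arm_command --increments '[{"gripper":100,"dx":0,"dy":0,"dz":0,"spin":0},{"gripper":100,"dx":0,"dy":0,"dz":0,"spin":0},{"gripper":100,"dx":0.01,"dy":0,"dz":0,"spin":0},{"gripper":100,"dx":0.01,"dy":0,"dz":-0.01,"spin":0},{"gripper":100,"dx":0,"dy":0,"dz":-0.03,"spin":0},{"gripper":100,"dx":0,"dy":0,"dz":-0.04,"spin":0},{"gripper":100,"dx":0,"dy":0,"dz":-0.04,"spin":0},{"gripper":100,"dx":0,"dy":0,"dz":-0.04,"spin":0}]'

```text
time: 23.75
ee_pos: [0.5987, 0.2356, 0.2941]
eef_rot: [0.994, 0.106, 0.0, -0.0]
ft_force: [0.7, 0.1, -0.3]
width: 0.0873
```

arm_command --increments '[{"gripper":100,"dx":0.02,"dy":0,"dz":-0.02,"spin":0},{"gripper":100,"dx":0.03,"dy":0.04,"dz":0,"spin":0},{"gripper":100,"dx":0,"dy":0.05,"dz":0,"spin":0},{"gripper":100,"dx":0,"dy":0.05,"dz":0,"spin":0},{"gripper":100,"dx":0,"dy":0.05,"dz":0,"spin":0},{"gripper":100,"dx":0,"dy":0.05,"dz":0,"spin":0},{"gripper":100,"dx":0,"dy":0.04,"dz":0,"spin":0},{"gripper":100,"dx":0,"dy":0,"dz":0,"spin":0}]'

```text
time: 24.75
ee_pos: [0.7072, -0.0326, 0.312]
eef_rot: [0.995, 0.103, -0.0, 0.001]
ft_force: [0.4, 1.7, 0.3]
width: 0.0868
```

```bash
python3 look.py 10; python3 - <<'E'
from h import *
im=cams.camera("top")[:,:,::-1];cv2.imwrite("pics/top10.png",im)
im=im[170:250,195:290];cv2.imwrite("pics/t10z.png",cv2.resize(im,None,fx=7,fy=7,interpolation=cv2.INTER_CUBIC))
E
```

```text
24.75 [ 0.7072 -0.0326  0.312 ] [ 0.9947  0.1031 -0.0003  0.001 ] 0.08682542619311513 [0.3573 1.7349 0.3418] [0.0432 0.0336 0.0052]
tray in stand x,y,z: -0.07054583039920302 0.28623904182439297 0.245509891506272
```

View pics/s10z.png

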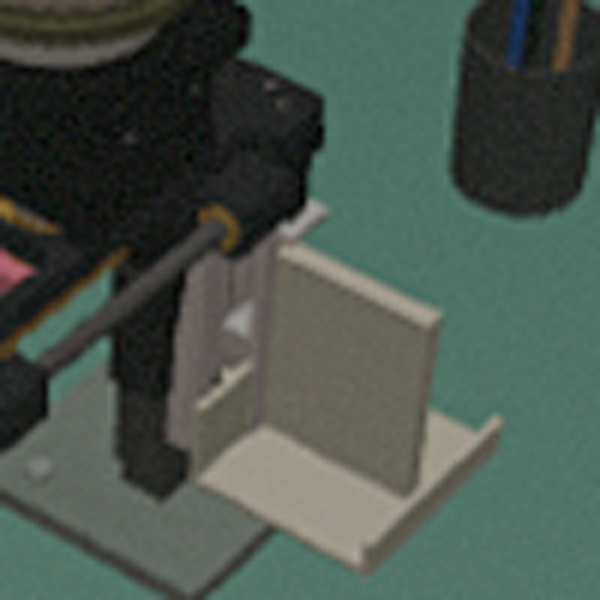

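View pics/t10z.png

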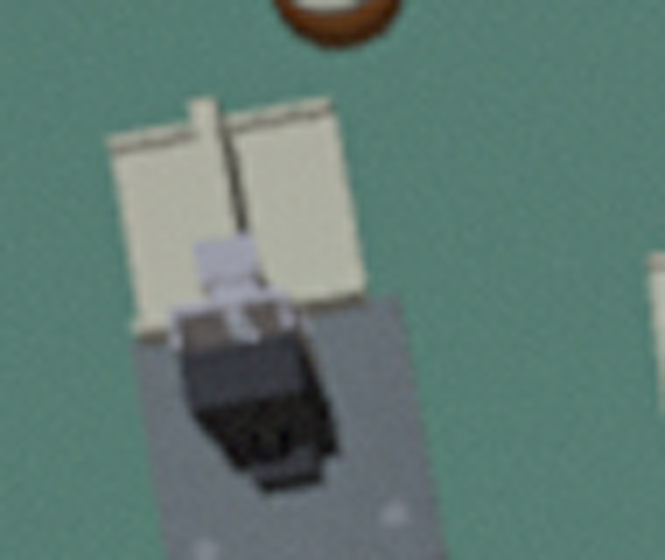

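View pics/scene10.png

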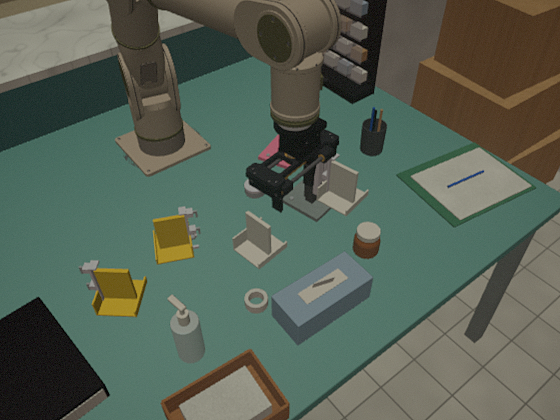

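```bash
python3 - <<'E'
from fit import *
np.set_printoptions(precision=2,suppress=True)
P=np.array([(-112,52,0),(-112,-52,20),(-100,5,106),(-100,-5,106),(-112,-52,20),(-112,52,20),(-34,-13,124),(-34,13,124)])/1000
W=T([.5288,.2217,3.3548,.0663],P)
print("scene zoom",((proj("scene",W)-(285,120)+.42)*6)[:4])
print("top zoom",((proj("top",W)-(195,170)+.43)*7)[2:])
E
```

```text
scene zoom [[363.22 576.73]
 [499.22 417.52]
 [424.37 325.07]
 [437.62 313.06]]
top zoom [[212.66  96.27]
 [190.1  100.39]
 [106.53 136.52]
 [329.2   95.79]
 [192.34 241.43]
 [252.06 230.43]]
```

The expected corners for a tray that is level and home at z 0.066 match both images within about half a pixel. I'm handing in.

```bash
python3 -c "
from bench import job
print(job.close_job())"
```

```text
the job is handed in; nothing more can be done
None
```

The clawed tray is hooked into both slots of the grey upright and pressed home. I let go, backed the arm away and handed the job in at about 25 s; the hand-in reports no verdict.

- **Hooking:** I gripped the tray by the divider and put the claws in about 24 mm above the height where it later stopped. The root blocks then rested on the upright's face with about 5 N.
- **Pressing:** The stud met the rollers about 10 mm above the stop, and the wrist read up to about 6.5 N (about 9 N with the tray's weight). It then flipped to about −7 N as the rollers drew the tray down. At a tray height of 0.066 m, roughly 6 mm above the marked height, the force jumped by 11 N with almost no movement, so I took that as the stop. The strongest push I read there was about 8 N.
- **Final checks:** After release the tray did not move in the scene camera. Its corners match a level tray at that height, on the face and centred, to about half a pixel in the scene and top views (up to about one pixel on one edge).
- **Other objects:** The plain tray and most of the others looked unmoved in the last scene view. The tin was partly hidden behind the gripper.
- **Limits of the checks:** I could not read the roller spread directly, so the lock is inferred from the forces and the height. On first touch the stud met one roller before the other, with about 3.7 N sideways. I cleared that by shifting the tray 0.8 mm before pressing through.

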